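# Press a glued seat home and keep it pressed

## Task

A small flat seat has just been glued to the round wooden handle that lies on the board of the gluing press, with the seat facing sideways. Without lifting the handle off the board, roll it a quarter turn so that the seat faces straight up under the foot of the press; only then push the round knob of the press down by 15 mm, about three fifths of its travel and never to the bottom, so that the foot bears on the seat, and keep pushing: the program finishes while still holding the knob down. Leave the jars, figures, tape roll and clay slab where they are.

Things in the scene. Friction and masses are not known exactly. Their poses are not given: they have to be found in the camera images.
- press: gluing press, fixed: a wooden box with a plywood board as its top, 100 mm above the table, carrying a dark steel C-frame. Origin: on the table surface straight below the plunger; x points from the open front to the post (away from the robot, up to 0.3 rad from the world's x), y along the board to its free end (left), z up. The board spans x = -100 to 90 mm and y = -135 to 165 mm.
- press_post (a point): centre of the top of the frame's post, 192 mm above the table, at x = 68 mm of the press. The post is 36 x 44 mm, on a flange 6 mm high (press x = 34 to 86 mm, y = -35 to 35 mm). From it an arm 36 mm wide reaches over the press's origin, 166 to 190 mm above the table, to the plunger's guide, 34 mm across, top 198 mm above the table.
- knob_top (a point): centre of the top face of the black round push knob on top of the plunger, 38 mm across, 14 mm high, with a flat top 34 mm across. This point is 238 mm above the table when not pressed; it moves straight down with the plunger.
- press_knob (a joint): travel of the plunger in m: 0 at rest, grows as the knob is pushed down, hard stop at 0.025; springs back when let go. Return spring: about 2.3 N to start, then 0.3 N per mm. With the seat straight up below it the foot meets the seat at about 9 mm of travel; from there on the sprung foot adds 1.0 N per mm (about 13 N in all at 15 mm).
- press_foot: rectangular rubber-faced foot under the plunger, 46 mm along the press's x and 36 mm along its y, 6 mm thick. Origin: centre of its underside, 154 mm above the table at rest. Goes down with the knob; sprung, so that it gives way upward against what it meets.
- handle: loose round wooden bar, 40 mm across, 200 mm long, 0.15 to 0.31 kg, lying on the board along the press's y (within 0.05 rad). Origin: on its axis at mid-length, 20 mm above the board; y along the axis to the ringed end, z out of the seat. Starts with z = press -x (seat to the front), its axis 25 to 38 mm in front of the plunger (press x < 0), its middle at press y = 42 to 58 mm.
- seat_face (a point): centre of the seat's flat face. The seat is a flat block 22 mm wide and 40 mm long along the bar, 5 mm proud of the round; its face is 25 mm from the axis, its centre at y = -50 mm of the handle. Straight up, the face is 145 mm above the table. Rolling the bar towards the post by a quarter turn (31 mm) brings the seat up, under the foot.
- ring_end (a point): centre of the handle's free end face, with two dark rings nearby (handle y = 100 mm). This half of the bar is clear of the steel frame: pushed there slowly (10 mm/s) from the side, near half its height, the bar rolls without slipping, stays parallel and stops by itself within a few millimetres (the board has a felt cover).
- jar_white_cap: bystander: glaze jar with a white cap, 42 mm across, 42 mm high, on the right end of the board. Origin: centre of its underside.
- jar_black_cap: bystander: glaze jar with a black cap, 42 mm across, 46 mm high, on the right end of the board, farther back. Origin: centre of its underside.
- figure: bystander: small clay figure on a wood slice, 24 mm across, 38 mm high, standing on the board's far edge near its free end. Origin: centre of its underside.
- bear: bystander: small brown clay bear, 18 x 29 x 35 mm high, standing on the board's far edge behind the bar, beside the post. Origin: centre of its underside.
- tape: bystander: roll of tape lying flat, 104 mm across, 25 mm high, on the table to the right of the press. Origin: centre of its underside.
- slab: bystander: folded slab of pale clay, 49 x 103 mm, 20 mm high, on the table to the left in front of the press. Origin: centre of its underside.

How it is judged:
On the way:
1. the handle has been rolled until its seat faces up (within 0.2 rad) below the foot, with the knob not yet pressed (angle between handle's own z axis and vertical below 0.2 rad and value of joint press_knob below 0.003 m and x of handle in the frame of press between -0.022 and 0.022 m), for 0.2 s.
At the end, for the whole second after the job is handed in: The robot is pushing on the knob (more than 4 N) and holds it 12 to 18 mm down; the foot bears on the handle with more than 1.5 N; the seat faces up within 0.2 rad, the handle's axis is within 22 mm of the plunger's axis across the bar, its middle 30 to 70 mm along the press's y, and it lies still (value of joint press_knob between 0.012 and 0.018 m and contact force between any of the fingers, the arm and press_knob above 4 N and contact force between press_foot and handle above 1.5 N and angle between handle's own z axis and vertical below 0.2 rad and x of handle in the frame of press between -0.022 and 0.022 m and y of handle in the frame of press between 0.03 and 0.07 m and linear speed of handle below 0.01 m/s); the arm keeps its last pose, push and grip.
It fails at once if the handle is lifted off the board (its axis rises more than 15 mm) (height (world z) of handle above 0.135 m).
It fails at once if the handle falls off the board (height (world z) of handle below 0.114 m).
It fails at once if the knob is driven to the bottom (more than 23 mm) (value of joint press_knob above 0.023 m).
It fails at once if a bystander is moved more than 30 mm (distance of any of jar_white_cap, jar_black_cap, figure, bear, tape, slab from where it was at the start of the episode above 0.03 m).
It also fails if it takes over 48 s, if anything falls off the work surface, if the arm or the gripper's body presses on something with over 40 N, if the wrist force passes 120 N, or if a joint passes its speed limit or range.

## Robot

A 7-joint arm with a two-finger parallel gripper is mounted at the origin on the work surface; the furniture and walls round the work are solid. World frame = base frame: x ahead of the robot, y to its left, z up, the work surface at z = 0. Lengths are in m, angles in rad, forces in N, time in s.
With the tool pointing down it reaches from about 0.35 to 0.9 m from the base axis. Payload 8.1 kg.
Tool frame: the origin (TCP) lies at the very end of the fingers, on their centre line; the grasp point (between the pads) lies 19 mm behind it (arm.tcp_to_grasp is the z of the grasp point in the tool frame, in m); z points along the fingers, y is the line along which they close (so a half turn about z gives the same grasp; the last joint's range is limited). The gripper opens to 92 mm and grips with 3 to 60 N. Pads are 19 mm wide; open, the fingers measure 130 mm over their backs; the gripper's body (75 mm by 190 mm) begins 47 mm behind the grasp point.
Start: joints at [-1.328, 0.434, 0.025, 1.573, -0.012, 1.134, -0.075], TCP at [0.212, 0.588, 0.227] pointing down, gripper open.
Joint ranges: [-2.62, 2.62], [-0.44, 2.09], [-1.27, 1.32], [0.08, 2.57], [-1.32, 4.46], [0.12, 2], [-2.74, 2.74]. Speed limits (rad/s): [2.22, 2.22, 3.01, 3.01, 3.14, 3.14, 3.14].

## Interface

Orientations are given as a rotation vector (axis times angle).
In Python, from cell import readout, vision, sign_off, arm gives the robot as it stands. The module is installed in compiled form; this text tells all that it offers.
- The arm moves only by the shell command python3 -m creep 'ROWS' [FORCE]. ROWS is JSON, a list of rows, each a list of 5 numbers: the shift along the tool's x, y, z in units of 4 cm (1.0 is 4 cm), then the turn about the tool's z in units of 4 degrees (1.0 is 4 degrees), then the opening, from 0 (shut) to 1 (fully open). A call has 1 to 12 rows; each row shifts and turns the commanded pose from where the row before left it, along the tool's axes as they then stand; what a row does not reach is not made up. A row lasts 1/8 s, in which the tool goes at most 62.5 mm and 10.7 degrees, less where a joint would pass 70% of its speed; a pose out of reach is approached as far as the arm can. A call with a number of a shift or a turn outside -1 to 1 is refused whole. A call with a gripper value outside its range is refused whole. The fingers move at their own pace and stop on an object; FORCE is the grip in N (left out, the last holds). Time passes only in rows, so rows that do not move let the fingers close. It gives the time, the measured TCP pose, the force, the opening and the grip force at its end, in the units of the state.
- readout.observe(): the state, without advancing time (a new reading comes with each control period).
- vision.get_image(name): name is "side" or "top"; returns a dict with "pixels" (400x640x3 uint8, blue, green, red), "z_map" (400x640 float32, m along the optical axis (not along the pixel's ray), 0 where there is no reading), "camera_matrix" (3x3 intrinsics, pixels), "position" and "rotation" of the camera in the world. Camera axes: x right, y up, looking along -z (the intrinsics and any distortion apply to the point x, -y, -z); pixel columns grow to the right and rows downward; lengths in m; the calibration is good to about 2 mm. A picture is of the moment at which its call begins.
- sign_off(): hands the job in; it is judged then, once.
The state is a dict: "clock": time; "joints": joint angles; "dq": joint speeds; "joint_efforts": joint torques, N m; "position": TCP position; "ee_rot": TCP orientation; "force": force on the tool from outside, world axes, zero at the start; "ft_torque": the same for the moment, N m; "width": opening from 0.0 (shut) to 1.0 (fully open); "gripper_force": force on a finger pad.
Only numpy, scipy, OpenCV 4.12 (cv2) and the standard library are available. Lean on these libraries where they do the work, as an engineer would, in place of code of your own. Each camera call takes 0.05 s, during which the arm holds its last target. There are 200 camera calls.

## Working session

There is one attempt and no reset: what is moved stays moved. The work goes in short steps, Python scripts to look and compute and a shell command to move; the robot and the scene stay as the last step left them, time stands still between calls to the robot, and variables do not carry over. Pictures are saved under pics/ and viewed, at most 10 in all, crops included, and the job is handed in when it is done.

```bash
mkdir -p pics; cat > h.py <<'E'
import numpy as np, cv2
from cell import readout, vision
def grab(n,tag):
    d=vision.get_image(n); np.savez(f'pics/{tag}.npz',**d); cv2.imwrite(f'pics/{tag}.png',d['pixels']); return d
def load(tag): return np.load(f'pics/{tag}.npz')
def ray(d,u,v):
    K=d['camera_matrix']; c=np.array([(u-K[0,2])/K[0,0],-(v-K[1,2])/K[1,1],-1.]); return d['position'],np.asarray(d['rotation'])@c
def onz(d,u,v,z):
    p,r=ray(d,u,v); return p+r*(z-p[2])/r[2]
def cloud(d):
    K=d['camera_matrix'];z=d['z_map'];v,u=np.mgrid[:400,:640]
    c=np.stack([(u-K[0,2])/K[0,0]*z,-(v-K[1,2])/K[1,1]*z,-z],-1)
    return c@np.asarray(d['rotation']).T+d['position']
E
python3 - <<'E'
from h import *
for n in('side','top'):
    d=grab(n,n+'0'); print(n,d['position'],d['rotation'],d['camera_matrix'])
s=readout.observe(); print(s['clock'],s['position'],s['ee_rot'],s['width'],s['force'])
R=cv2.Rodrigues(np.array(s['ee_rot']))[0]; print(R.round(3))
E
```

```text
side [ 0.45001947 -0.95960532  0.78268443] [ 0.98536844 -0.03972276 -0.1191223 ] [[444.08672057   0.         317.53468905]
 [  0.         444.08672057 203.9205312 ]
 [  0.           0.           1.        ]]
top [ 0.29903093 -0.05481093  1.14848636] [ 0.19241333 -0.19277277 -1.59513667] [[418.4953354    0.         324.40530512]
 [  0.         418.4953354  195.02018173]
 [  0.           0.           1.        ]]
0.1 [0.21173801 0.58753276 0.22601003] [-5.40558033e-01 -3.09461953e+00  2.28936608e-03] 0.9986730763896646 [ 0.51047395 -0.48313185 -0.32011399]
[[-0.941  0.339 -0.   ]
 [ 0.339  0.941 -0.001]
 [-0.    -0.001 -1.   ]]
```

View pics/top0.png

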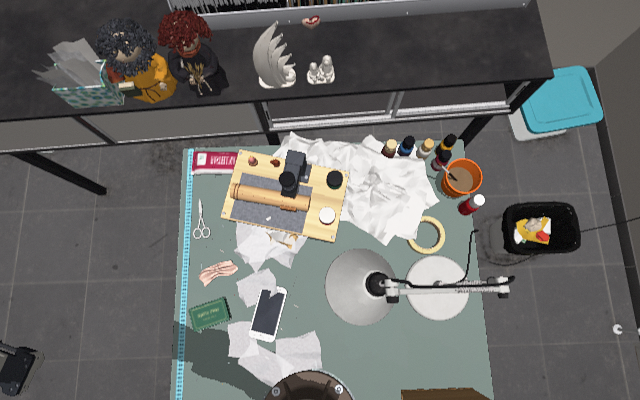

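View pics/side0.png

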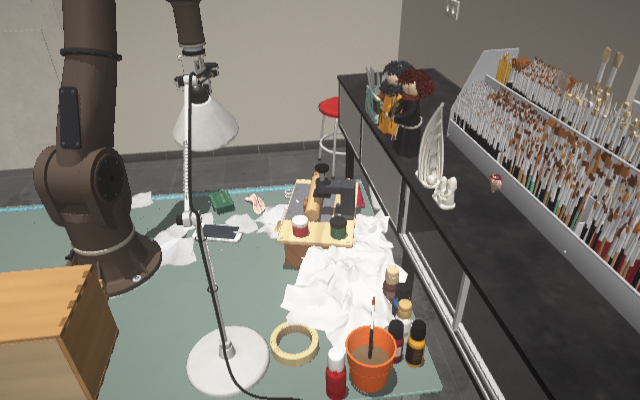

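The top view shows the press at about (285,195): knob (289,183), bar from (235,195) to (308,205), bear and figure at (276,162) and (253,160), jars at (334,180) and (327,215). The desk lamp head is at (360,285). Next I need a zoom and measurements.

```bash
sed -i "s/np.asarray(d\['rotation'\])/cv2.Rodrigues(np.asarray(d['rotation']))[0]/" h.py
python3 - <<'E'
from h import *
d=load('top0'); P=cloud(d)
im=cv2.resize(d['pixels'][140:250,210:360],None,fx=5,fy=5,interpolation=cv2.INTER_CUBIC); cv2.imwrite('pics/topz.png',im)
for n,(u,v) in dict(knob=(289,180),post=(296,157),ring=(236,195),boardL=(240,160),lamp=(360,285),lamparm=(440,287),lampj=(378,283),jarw=(327,215)).items(): print(n,P[v,u].round(3))
# arm / lamp heights
m=(P[...,2]>0.25)&(P[...,0]>0.2)&(P[...,0]<.8)&(abs(P[...,1])<.6)&(d['z_map']>0)
print(P[m].min(0),P[m].max(0))
E
```

```text
knob [0.564 0.02  0.238]
post [0.635 0.006 0.191]
ring [0.56  0.162 0.132]
boardL [0.663 0.16  0.1  ]
lamp [ 0.319 -0.108  0.489]
lamparm [ 0.312 -0.231  0.486]
lampj [ 0.32  -0.133  0.511]
jarw [ 0.499 -0.064  0.145]
[ 0.20006058 -0.38609378  0.25001009] [0.79997354 0.57652201 0.5504614 ]
```

View pics/topz.png

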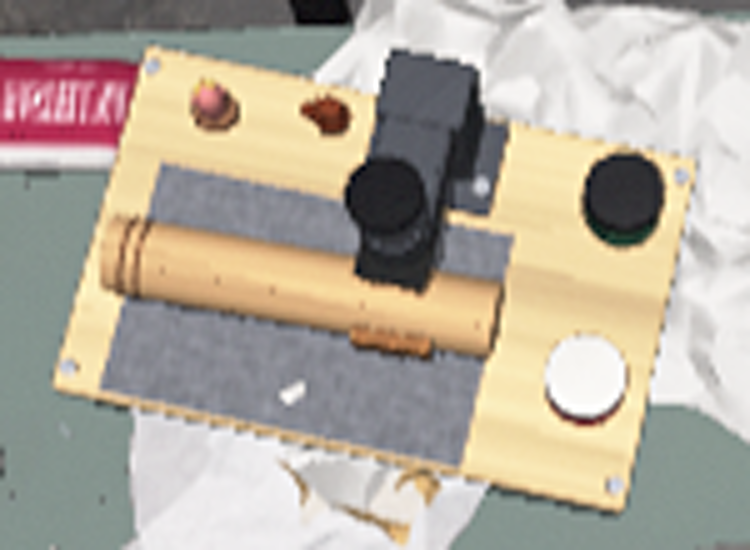

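The zoom shows the board's four corner screws (crop 152,66; 680,175; 615,485; 68,367) and the bar with its seat facing forward. The ring end is on the left, and the space in front of it is free.

```bash
cat >> h.py <<'E'
def press():
    d=load('top0')
    c=np.array([onz(d,210+(u+.5)/5-.5,140+(v+.5)/5-.5,.1)[:2] for u,v in((152,66),(680,175),(615,485),(68,367))])
    ex=(c[0]-c[3])/np.linalg.norm(c[0]-c[3])+(c[1]-c[2])/np.linalg.norm(c[1]-c[2])
    ey=(c[0]-c[1])/np.linalg.norm(c[0]-c[1])+(c[3]-c[2])/np.linalg.norm(c[3]-c[2])
    a=np.mean([np.arctan2(ex[1],ex[0]),np.arctan2(-ey[0],ey[1])])
    R=np.array([[np.cos(a),-np.sin(a)],[np.sin(a),np.cos(a)]])
    o=c.mean(0)-R@[-.005,.015]
    return o,R,a
def topress(P):
    o,R,a=press(); Q=P.copy(); Q[...,:2]=(P[...,:2]-o)@R; return Q
def bar(d):
    Q=topress(cloud(d)); out=[]
    for y0,y1 in((.05,.08),(.08,.11),(.11,.14)):
        q=Q[(Q[...,1]>y0)&(Q[...,1]<y1)&(Q[...,0]>-.08)&(Q[...,0]<.05)&(Q[...,2]>.12)&(Q[...,2]<.16)]
        A=np.c_[2*q[:,[0,2]],np.ones(len(q))]; s=np.linalg.lstsq(A,(q[:,[0,2]]**2).sum(1),rcond=None)[0]
        out.append((*s[:2],np.sqrt(s[2]+s[0]**2+s[1]**2),q[:,0].min(),q[:,0].max(),len(q)))
    return np.round(out,4)
E
python3 - <<'E'
from h import *
d=load('top0');o,R,a=press();print('press',o,a)
P=cloud(d);Q=topress(P)
k=P[(P[...,2]>.233)&(P[...,2]<.243)&(np.hypot(Q[...,0],Q[...,1])<.04)]; print('knob',(k.min(0)+k.max(0))/2,len(k))
print(bar(d))
q=Q[(abs(Q[...,0]+.03)<.012)&(Q[...,2]>.125)&(Q[...,2]<.145)]; print('bar y',q[:,1].min(),q[:,1].max())
l=P[(P[...,2]>.3)&(np.hypot(P[...,0]-.32,P[...,1]+.12)<.2)]; print('lamp',l.min(0),l.max(0))
E
```

```text
press [0.56862299 0.02630269] -0.2452307306637318
knob [0.56586071 0.02600708 0.23744654] 200
[[-2.780e-02  1.232e-01  1.740e-02 -4.800e-02 -8.700e-03  1.800e+02]
 [-2.880e-02  1.225e-01  1.790e-02 -4.870e-02 -9.800e-03  1.820e+02]
 [-3.000e-02  1.225e-01  1.780e-02 -5.050e-02 -1.080e-02  1.880e+02]]
bar y -0.1228882155868677 0.14662689056265024
lamp [ 0.25517905 -0.31909778  0.40770984] [ 0.3815788  -0.05203368  1.14848636]
```

```bash
python3 -m creep '[[-0.3,-0.2,0,0,0],[-0.7,-0.5,0,0,0],[-0.9,-0.7,0,0,0],[-1,-0.75,0,0,0],[-1,-0.75,0,0,0],[-1,-0.75,0,0,0],[-1,-0.75,0,0,0],[-1,-0.75,0,0,0],[-1,-0.75,0,0,0],[-0.9,-0.6,0,0,0],[-0.7,-0.5,0,0,0],[-0.3,-0.2,0,0,0]]' 10; python3 -m creep '[[0,0,0,0.5,0],[0,0,0,1,0],[0,0,0,1,0],[0,0,0,1,0],[0,0,0,1,0],[0,0,0,1,0],[0,0,0,1,0],[0,0,0,1,0],[0,0,0,1,0],[0,0,0,1,0],[0,0,0,1,0],[0,0,0,1,0]]'; python3 -m creep '[[0,0,0,1,0],[0,0,0,1,0],[0,0,0,1,0],[0,0,0,1,0],[0,0,0,1,0],[0,0,0,1,0],[0,0,0,1,0],[0,0,0,1,0],[0,0,0,1,0],[0,0,0,0.6,0],[0,0,0,0,0]]'
cat > st.py <<'E'
from h import *
s=readout.observe();o,R,a=press();o=np.array([.567,.026])
p=np.array(s['position']);T=cv2.Rodrigues(np.array(s['ee_rot']))[0]
print('t',s['clock'],'press xyz',((p[:2]-o)@R).round(4),p[2].round(4),'tool x,y in press',(R.T@T[:2,:2]).round(3).tolist(),'F',np.round(s['force'],1),'w',s['width'])
E
python3 st.py
```

```text
clock: 1.6
position: [0.4838, 0.1813, 0.2267]
ee_rot: [0.546, 3.093, -0.001]
force: [-0.7, 0.9, 0.3]
width: 0.005
gripper_force: 0.0
clock: 3.1
position: [0.4818, 0.186, 0.2266]
ee_rot: [-1.708, -2.636, -0.0]
force: [1.3, -0.2, 0.4]
width: 0.007
gripper_force: 0.0
clock: 4.47
position: [0.482, 0.1858, 0.2266]
ee_rot: [-2.477, -1.931, 0.0]
force: [-0.7, -0.9, -0.5]
width: 0.007
gripper_force: 0.0
t 4.475 press xyz [-0.1212  0.1344] 0.2266 tool x,y in press [[0.001, 1.0], [1.0, -0.001]] F [-0.7 -0.9 -0.5] w 0.007076559400664103
```

```bash
python3 -m creep '[[-0.4,0.4,0,0,0],[-0.35,0.4,0,0,0],[0,0,0.5,0,0],[0,0,0.7,0,0],[0,0,0.7,0,0],[0,0,0.5,0,0],[0,0,0.3,0,0],[0,0,0.2,0,0],[0,0,0,0,0]]'
python3 - <<'E'
import st
from h import *
d=grab('side','side1'); cv2.imwrite('pics/s1z.png',cv2.resize(d['pixels'][150:270,250:400],None,fx=5,fy=5,interpolation=cv2.INTER_CUBIC))
E
```

```text
clock: 5.6
position: [0.5066, 0.1474, 0.1106]
ee_rot: [-2.479, -1.93, 0.0]
force: [-0.9, -0.2, -0.4]
width: 0.006
gripper_force: 0.0
t 5.6 press xyz [-0.0881  0.1031] 0.1106 tool x,y in press [[0.003, 1.0], [1.0, -0.003]] F [-0.9 -0.2 -0.4] w 0.006435116345934377
```

View pics/s1z.png

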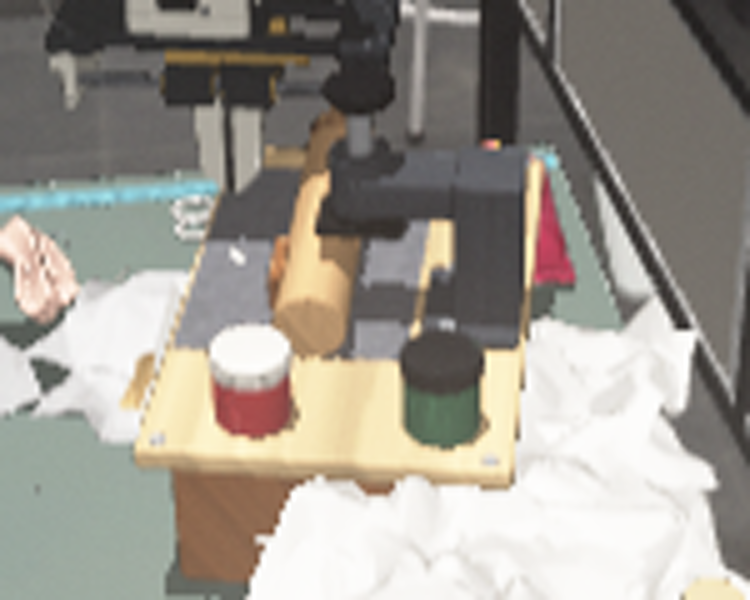

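The side view shows the closed fingers, at crop (230,140), standing in front of the bar's far (ringed) half and clear of it. I'll start the slow push.

```bash
python3 -m creep '[[0,0.09,0,0,0],[0,0.09,0,0,0],[0,0.09,0,0,0],[0,0.08,0,0,0],[0,0,0,0,0]]'; python3 -m creep '[[0,0.03,0,0,0],[0,0.03,0,0,0],[0,0.03,0,0,0],[0,0.03,0,0,0],[0,0.03,0,0,0],[0,0.03,0,0,0],[0,0.03,0,0,0],[0,0.03,0,0,0],[0,0.03,0,0,0],[0,0.03,0,0,0],[0,0.03,0,0,0],[0,0.03,0,0,0]]';  python3 - <<'E'
import st
from h import *
d=grab('top','top2'); print(bar(d))
cv2.imwrite('pics/t2z.png',cv2.resize(d['pixels'][140:250,210:360],None,fx=5,fy=5,interpolation=cv2.INTER_CUBIC))
E
```

```text
clock: 6.28
position: [0.5206, 0.1436, 0.1107]
ee_rot: [2.479, 1.929, 0.0]
force: [0.2, 0.4, 0.1]
width: 0.009
gripper_force: 0.0
clock: 7.78
position: [0.5343, 0.1402, 0.1107]
ee_rot: [-2.479, -1.929, -0.0]
force: [-0.6, -0.6, 0.3]
width: 0.004
gripper_force: 0.2
t 7.775 press xyz [-0.0595  0.1029] 0.1107 tool x,y in press [[0.003, 1.0], [1.0, -0.003]] F [-0.6 -0.6  0.3] w 0.0039993196006777535Traceback (most recent call last):
  File "<stdin>", line 3, in <module>
  File "h.py", line 30, in bar
    out.append((*s[:2],np.sqrt(s[2]+s[0]**2+s[1]**2),q[:,0].min(),q[:,0].max(),len(q)))
                                                     ~~~~~~~~~~^^
    return umr_minimum(a, axis, None, out, keepdims, initial, where)
ValueError: zero-size array to reduction operation minimum which has no identity
```

```bash
cat >> h.py <<'E'
def bar(d,bins=((-.05,-.025),(.025,.04),(.04,.055),(.055,.07),(.08,.11),(.11,.14))):
    Q=topress(cloud(d)); out=[]
    for y0,y1 in bins:
        q=Q[(Q[...,1]>y0)&(Q[...,1]<y1)&(Q[...,0]>-.08)&(Q[...,0]<.04)&(Q[...,2]>.128)&(Q[...,2]<.143)]
        if len(q)>20:
            f=lambda p:np.hypot(q[:,0]-p[0],q[:,2]-p[1])-.02
            from scipy.optimize import least_squares
            s=least_squares(f,[q[:,0].mean(),.12],loss='soft_l1',f_scale=.001).x
            out.append((y0,*s,q[:,0].min(),q[:,0].max(),len(q)))
    return np.round(out,4)
E
python3 - <<'E'
from h import *
print(bar(load('top0')));print(bar(load('side1')));d=load('top2');print(bar(d))
d=grab('side','side2');print(bar(d))
a=np.hstack([cv2.resize(load(t)['pixels'][150:250,260:370] if t[0]=='s' else load(t)['pixels'][140:240,220:330],None,fx=3.5,fy=3.5,interpolation=cv2.INTER_CUBIC) for t in('side2','top2')]);cv2.imwrite('pics/c2.png',a)
E
```

```text
[[-5.000e-02 -2.350e-02  1.193e-01 -4.220e-02 -5.500e-03  1.400e+02]
 [ 2.500e-02 -2.620e-02  1.199e-01 -4.410e-02 -8.000e-03  8.300e+01]
 [ 4.000e-02 -2.670e-02  1.200e-01 -4.560e-02 -8.100e-03  7.900e+01]
 [ 5.500e-02 -2.700e-02  1.202e-01 -4.570e-02 -8.700e-03  8.200e+01]
 [ 8.000e-02 -2.850e-02  1.196e-01 -4.720e-02 -1.080e-02  1.620e+02]
 [ 1.100e-01 -2.960e-02  1.195e-01 -4.980e-02 -1.140e-02  1.690e+02]]
[[-5.000e-02 -2.470e-02  1.225e-01 -4.330e-02 -5.400e-03  6.900e+01]
 [ 8.000e-02 -5.790e-02  1.310e-01 -7.990e-02 -2.960e-02  3.800e+01]
 [ 1.100e-01 -3.130e-02  1.225e-01 -4.940e-02 -2.750e-02  2.900e+01]]
[[-5.000e-02 -1.880e-02  1.195e-01 -3.700e-02 -2.000e-04  1.420e+02]
 [ 2.500e-02 -2.130e-02  1.195e-01 -3.880e-02 -3.600e-03  8.000e+01]
 [ 4.000e-02 -2.160e-02  1.196e-01 -3.960e-02 -4.300e-03  8.300e+01]
 [ 5.500e-02 -2.220e-02  1.195e-01 -4.130e-02 -4.800e-03  8.200e+01]]
[[-5.000e-02 -1.980e-02  1.221e-01 -3.750e-02 -6.000e-04  7.100e+01]
 [ 8.000e-02 -5.480e-02  1.200e-01 -7.960e-02 -3.190e-02  7.000e+01]
 [ 1.100e-01 -2.550e-02  1.225e-01 -4.460e-02 -6.900e-03  2.700e+01]]
```

View pics/c2.png

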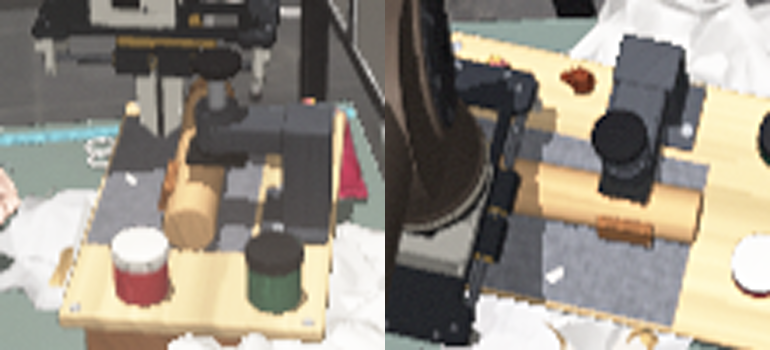

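The bar has rolled 4.9 mm and stayed parallel; the seat is tilting up, at (625,232) in the right crop. About 26.5 mm remain.

```bash
python3 -m creep '[[0,0.03,0,0,0],[0,0.03,0,0,0],[0,0.03,0,0,0],[0,0.03,0,0,0],[0,0.03,0,0,0],[0,0.03,0,0,0],[0,0.03,0,0,0],[0,0.03,0,0,0],[0,0.03,0,0,0],[0,0.03,0,0,0],[0,0.03,0,0,0],[0,0.03,0,0,0]]';  python3 -m creep '[[0,0.03,0,0,0],[0,0.03,0,0,0],[0,0.03,0,0,0],[0,0.03,0,0,0],[0,0.03,0,0,0],[0,0,0,0,0]]'; python3 - <<'E'
import st
from h import *
d=grab('top','top3'); print(bar(d))
E
```

```text
clock: 9.38
position: [0.5482, 0.1367, 0.1107]
ee_rot: [-2.479, -1.929, -0.0]
force: [-0.4, 0.1, 0.4]
width: 0.005
gripper_force: 0.2
clock: 10.12
position: [0.5541, 0.1351, 0.1107]
ee_rot: [2.479, 1.929, 0.0]
force: [-0.5, 0.3, 0.2]
width: 0.004
gripper_force: 0.0
t 10.125 press xyz [-0.039   0.1028] 0.1107 tool x,y in press [[0.003, 1.0], [1.0, -0.003]] F [-0.5  0.3  0.2] w 0.003755452742814617
[[-5.000e-02  2.400e-03  1.196e-01 -1.620e-02  2.010e-02  1.340e+02]
 [ 2.500e-02 -1.000e-04  1.200e-01 -1.930e-02  1.570e-02  7.100e+01]
 [ 4.000e-02 -1.000e-03  1.194e-01 -1.980e-02  1.780e-02  8.300e+01]
 [ 5.500e-02 -1.300e-03  1.201e-01 -1.980e-02  1.670e-02  8.100e+01]]
```

```bash
python3 -m creep '[[0,0.03,0,0,0],[0,0.03,0,0,0],[0,0.03,0,0,0],[0,0.02,0,0,0],[0,0.02,0,0,0],[0,0,0,0,0],[0,0,0,0,0]]'; python3 - <<'E'
import st
from h import *
d=grab('top','top4'); print(bar(d)); s=grab('side','side4')
Q=topress(cloud(d)); 
for n,C in(('top',Q),('side',topress(cloud(s)))):
    q=C[(C[...,1]>-.03)&(C[...,1]<.03)&(C[...,2]>.1415)&(C[...,2]<.149)&(abs(C[...,0])<.05)]
    print(n,len(q)); 
    if len(q)>5: print(q.min(0),q.max(0),np.polyfit(q[:,0],q[:,2],1))
cv2.imwrite('pics/c4.png',np.hstack([cv2.resize(a,None,fx=3.5,fy=3.5,interpolation=cv2.INTER_CUBIC) for a in (s['pixels'][150:250,260:370],d['pixels'][140:240,220:330])]))
E
```

```text
clock: 11.05
position: [0.559, 0.1339, 0.1107]
ee_rot: [2.479, 1.929, -0.0]
force: [0.6, -0.2, 0.4]
width: 0.004
gripper_force: 0.0
t 11.05 press xyz [-0.034   0.1027] 0.1107 tool x,y in press [[0.003, 1.0], [1.0, -0.003]] F [ 0.6 -0.2  0.4] w 0.003840891683081672
[[-5.000e-02  7.100e-03  1.195e-01 -1.220e-02  2.500e-02  1.380e+02]
 [ 2.500e-02  5.000e-03  1.197e-01 -1.440e-02  2.130e-02  6.700e+01]
 [ 4.000e-02  3.600e-03  1.195e-01 -1.640e-02  2.050e-02  8.100e+01]
 [ 5.500e-02  3.600e-03  1.200e-01 -1.450e-02  2.180e-02  8.200e+01]]
top 21
[-0.0052098  -0.02678794  0.14241957] [0.0474171  0.02567399 0.14820871] [-0.00447035  0.14477199]
side 51
[-0.00584666 -0.02903502  0.14159308] [ 0.01599293 -0.00066098  0.14895863] [-0.04325448  0.146052  ]
```

View pics/c4.png

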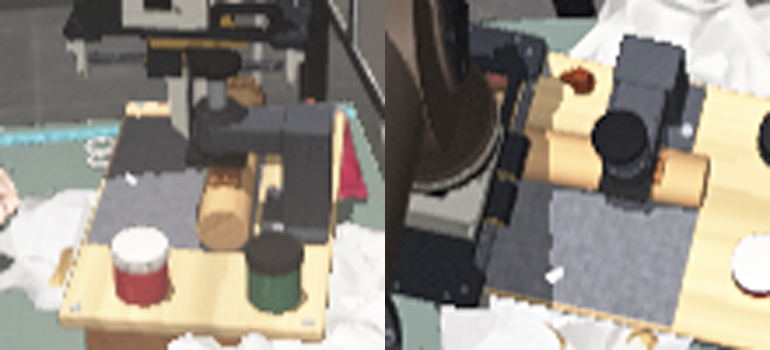

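The seat now faces up under the foot: the bar has rolled 30.6 mm, about 0.04 rad short of upright, and its axis is 5 mm from the plunger. Next I back off, go up and move over the knob.

```bash
python3 -m creep '[[0,-0.1,0,0,0],[0,-0.2,0,0,0],[0,0,-0.4,0,0],[0,0,-0.8,0,0],[0,0,-0.8,0,0],[0,0,-0.8,0,0],[0,0,-0.7,0,0],[0,0,-0.3,0,0],[0,0,0,0,0]]'; python3 -m creep '[[-0.3,0.15,0,0,0],[-0.6,0.3,0,0,0],[-0.6,0.35,0,0,0],[-0.5,0.3,0,0,0],[-0.4,0.2,0,0,0],[-0.17,0.1,0,0,0],[0,0,0,0,0],[0,0,0,0,0]]'; python3 - <<'E'
import st
from h import *
d=grab('top','top5'); s=grab('side','side5'); print(bar(d)); print(bar(s))
cv2.imwrite('pics/c5.png',np.hstack([cv2.resize(a,None,fx=3.5,fy=3.5,interpolation=cv2.INTER_CUBIC) for a in (s['pixels'][150:250,260:370],d['pixels'][140:240,220:330])]))
E
```

```text
clock: 12.28
position: [0.5477, 0.137, 0.2635]
ee_rot: [2.479, 1.929, 0.003]
force: [0.5, -0.3, 0.3]
width: 0.007
gripper_force: 0.0
clock: 13.28
position: [0.5763, 0.0245, 0.2626]
ee_rot: [-2.478, -1.931, -0.0]
force: [-0.7, 1.1, -0.1]
width: 0.005
gripper_force: 0.0
t 13.275 press xyz [0.0094 0.0008] 0.2626 tool x,y in press [[0.002, 1.0], [1.0, -0.002]] F [-0.7  1.1 -0.1] w 0.004679829136356551
[[-5.000e-02  7.400e-03  1.195e-01 -1.260e-02  2.460e-02  1.350e+02]]
[[-5.000e-02  6.100e-03  1.221e-01 -1.210e-02  2.560e-02  7.800e+01]
 [ 1.100e-01  7.000e-04  1.225e-01 -9.700e-03  1.810e-02  4.000e+01]]
```

View pics/c5.png

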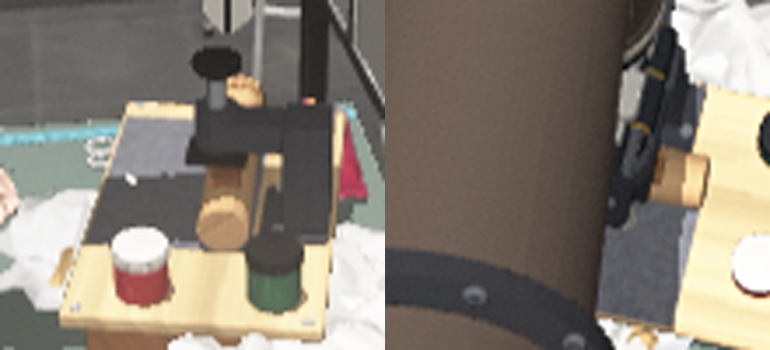

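The bar stayed put, and the fingertips at (228,15) in the left crop are above the knob (217,62). I'll correct the 9 mm offset and descend.

```bash
python3 -m creep '[[-0.02,-0.12,0,0,0],[0,-0.12,0,0,0],[0,0,0.2,0,0],[0,0,0.2,0,0],[0,0,0.15,0,0],[0,0,0,0,0]]'; python3 -m creep '[[0,0,0.05,0,0],[0,0,0.05,0,0],[0,0,0.05,0,0],[0,0,0.05,0,0],[0,0,0.05,0,0],[0,0,0,0,0],[0,0,0,0,0]]'; python3 st.py
```

```text
clock: 14.12
position: [0.5666, 0.025, 0.24]
ee_rot: [-2.479, -1.929, 0.002]
force: [-0.2, 0.2, 0.3]
width: 0.006
gripper_force: 0.0
clock: 15.0
position: [0.5671, 0.025, 0.2309]
ee_rot: [2.479, 1.929, 0.001]
force: [0.0, -0.8, 4.5]
width: 0.003
gripper_force: 2.3
t 15.0 press xyz [ 0.0004 -0.0009] 0.2309 tool x,y in press [[0.003, 1.0], [1.0, -0.003]] F [ 0.  -0.8  4.5] w 0.002861119713975605
```

```bash
python3 -m creep '[[0,0,0.03,0,0],[0,0,0.03,0,0],[0,0,0.03,0,0],[0,0,0.03,0,0],[0,0,0.03,0,0],[0,0,0.03,0,0],[0,0,0.03,0,0],[0,0,0,0,0],[0,0,0,0,0],[0,0,0,0,0],[0,0,0,0,0]]'; python3 - <<'E'
import st
from h import *
s=grab('side','side6'); print(bar(s)); 
C=topress(cloud(s))
cv2.imwrite('pics/c6.png',cv2.resize(s['pixels'][150:250,260:370],None,fx=5,fy=5,interpolation=cv2.INTER_CUBIC))
E
```

```text
clock: 16.38
position: [0.5672, 0.025, 0.2233]
ee_rot: [2.479, 1.929, 0.002]
force: [-1.9, 0.3, 13.2]
width: 0.006
gripper_force: 6.7
t 16.375 press xyz [ 0.0005 -0.0009] 0.2233 tool x,y in press [[0.003, 1.0], [1.0, -0.003]] F [-1.9  0.3 13.2] w 0.006493363943435124
[[-5.000e-02  6.100e-03  1.223e-01 -1.220e-02  2.440e-02  8.500e+01]
 [ 1.100e-01  3.000e-04  1.227e-01 -2.300e-03  1.950e-02  3.100e+01]]
```

View pics/c6.png

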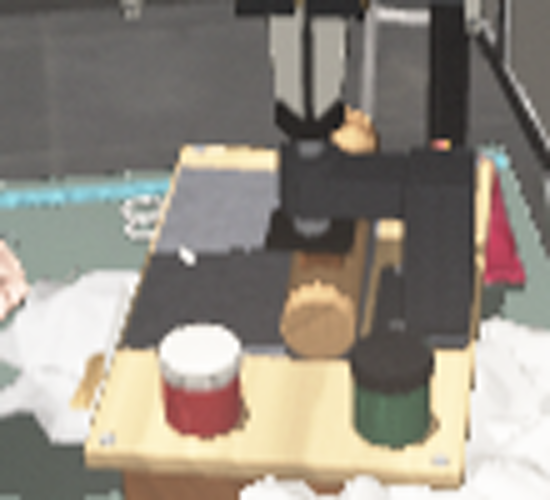

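The fingers hold the knob about 14.7 mm down with 13.2 N, as expected. The foot at (310,235) rests on the seat and the bar hasn't moved, so I'm handing in.

```bash
python3 -c "
from cell import sign_off; print(sign_off())"
```

```text
the job is handed in; nothing more can be done
None
```

I rolled the handle until the seat faced up under the foot (about 0.04 rad short of upright by the camera measurement), then handed the job in with the knob held about 15 mm down at 13 N; the sign-off returned no verdict.

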